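Clear the scraps and take off the amber jar's cap

TASK

Two wood scraps, one on the cap of the amber jar and one on the slate board, must first go into the metal bin. Then unscrew the amber jar's cork cap: its thread may be ordinary or reversed and nothing shows which, so try it both ways, then lift it off and finish still holding it in the gripper, level, about 10 cm above where it sat. Leave the green jar's cap on, untwisted, and disturb nothing else on the counter.

Things in the scene. Friction and masses are not known exactly. Their poses are not given: they have to be found in the camera images.
- cap_amber: Round cap with straight sides, cork coloured, on the amber jar: 56 mm in diameter, 34 mm high, 60 g, a white stripe on its top from the centre towards the rim along its own +x. Origin: on its axis at its lower rim, z up; on the jar this origin is 125 mm and its flat top 159 mm above the counter.
- amber_grip (a point): Point on the amber cap's axis 26 mm above its lower rim, where to grip it. Lugs hold the cap down. It opens clockwise or counterclockwise, drawn afresh each time: 70 to 95 degrees that way from the start free it to lift straight off (80 is best), and past 105 it stops again. The wrong way stops dead within 20 degrees; a 30 N grip then slips. It does not rise as it turns.
- cap_green: The same cap on the green jar. Leave it.
- jar_amber: Fixed glass jar with orange contents, held in a steel cradle bolted to the counter: 84 mm across (cradle ring 104 mm), shoulder at 100 to 114 mm, neck 26 mm thick up to 145 mm above the counter, under the cap. Origin: on the axis at the underside, on the counter. Its axes are the counter's.
- jar_green: The same with green contents. The two jars stand left and right, either way round, at least 140 mm between axes. Origin: on the axis at the underside, on the counter. 
- scrap_cap: Dark brown wood offcut lying flat on top of the amber jar's cap: 28 mm along its x, 20 mm along its y, 20 mm high, 15 g. Origin: centre of its underside.
- scrap_board: Mid-brown wood offcut lying flat on the slate board: 40 mm along its x, 20 mm along its y, 20 mm high, 22 g. Origin: centre of its underside.
- board: Dark slate board fixed to the counter, 150 x 140 x 8 mm. Origin: centre of its underside.
- bin: Open square metal bin fixed to the counter, 150 x 150 mm outside, 90 mm high, walls 4 mm. Origin: centre of its underside. Scraps may be dropped in from just over the rim.
- pinch_bowl: Small dark wooden bowl, 84 mm across, 36 mm high. Bystander, leave it. Origin: centre of its underside.
- carafe: Clear glass carafe, 120 mm across at the foot, 185 mm high. Bystander, leave it. Origin: centre of its underside.
- spice_jar: Small corked jar, 50 mm across, 80 mm high. Bystander, leave it. Origin: centre of its underside.
- cork_lid: Spare flat cork lid, 84 mm across, 20 mm high. Bystander, leave it. Origin: centre of its underside.
- spoon: Metal spoon with a wooden handle, lying flat. Bystander, leave it. Origin: centre of its underside.
Not all that is in view belongs to the job. What is shaped like the scrap_cap but red, white or yellow is not meant.

How it is judged:
On the way, in this order (a step that is already met when the one before it is completed fails the run):
1. both scraps are in the bin, the amber cap still sitting on its jar (x of scrap_cap in the frame of bin between -0.073 and 0.073 m and y of scrap_cap in the frame of bin between -0.073 and 0.073 m and z of scrap_cap in the frame of bin between -0.01 and 0.075 m and x of scrap_board in the frame of bin between -0.073 and 0.073 m and y of scrap_board in the frame of bin between -0.073 and 0.073 m and z of scrap_board in the frame of bin between -0.01 and 0.075 m and height (world z) of cap_amber between 0.12 and 0.133 m), for 0.1 s.
2. the amber cap has been turned loose, more than 45 degrees, while still sitting on its jar (angle between the x axis of cap_amber and the x axis of jar_amber, either way round above 0.785 rad and horizontal distance between cap_amber and jar_amber below 0.006 m and height (world z) of cap_amber between 0.12 and 0.133 m), for 0.05 s.
At the end, for the whole second after the job is handed in: The amber cap is held still and level (within 17 degrees) in the fingers with its lower rim 185 to 330 mm above the counter (60 mm or more above where it sat), where nothing else can carry it; both scraps are in the bin; the green jar's cap is on its jar (x of scrap_cap in the frame of bin between -0.073 and 0.073 m and y of scrap_cap in the frame of bin between -0.073 and 0.073 m and z of scrap_cap in the frame of bin between -0.01 and 0.075 m and x of scrap_board in the frame of bin between -0.073 and 0.073 m and y of scrap_board in the frame of bin between -0.073 and 0.073 m and z of scrap_board in the frame of bin between -0.01 and 0.075 m and height (world z) of cap_amber between 0.185 and 0.33 m and angle between cap_amber's own z axis and vertical below 0.3 rad and contact force between cap_amber and the fingers above 1 N and linear speed of cap_amber below 0.03 m/s and horizontal distance between cap_green and jar_green below 0.01 m and height (world z) of cap_green below 0.133 m); the arm keeps its last pose, push and grip.
It fails at once if the green jar's cap is moved more than 12 mm or twisted more than 23 degrees (distance of cap_green from where it was at the start of the episode above 0.012 m or angle between the x axis of cap_green and the x axis of jar_green, either way round above 0.4 rad).
It fails at once if a bystander is moved more than 30 mm (distance of any of pinch_bowl, carafe, spice_jar, cork_lid, spoon from where it was at the start of the episode above 0.03 m).
It also fails if it takes over 72 s, if anything falls off the work surface, if the arm or the gripper's body presses on something with over 40 N, if the wrist force passes 120 N, or if a joint passes its speed limit or range.

ROBOT

A 7-joint arm with a two-finger parallel gripper is mounted at the origin on the work surface. World frame = base frame: x ahead of the robot, y to its left, z up, the work surface at z = 0. Lengths are in m, angles in rad, forces in N, time in s.
With the tool pointing down it reaches from about 0.4 to 0.85 m from the base axis. Payload 10.4 kg.
Tool frame: the origin (TCP) lies at the very end of the fingers, on their centre line; the grasp point (between the pads) lies 19 mm behind it (r.pinch_z is the distance from the TCP to the grasp point, in m); z points along the fingers, y is the line along which they close (so a half turn about z gives the same grasp; the last joint's range is limited). The gripper opens to 87 mm and grips with 3 to 60 N. Pads are 19 mm wide; open, the fingers measure 117 mm over their backs; the gripper's body (75 mm by 190 mm) begins 51 mm behind the grasp point.
Start: joints at [1.235, 0.332, -0.065, 1.46, 0.022, 1.35, -0.088], TCP at [0.192, -0.595, 0.223] pointing down, gripper open.
Joint ranges: [-2.6, 2.6], [-0.5, 2.12], [-1.47, 1.34], [0.16, 2.42], [-1.27, 4.41], [0.06, 2.06], [-2.6, 2.6]. Speed limits (rad/s): [2.22, 2.22, 2.79, 2.79, 3.14, 3.14, 3.14].

INTERFACE

Orientations are given as a unit quaternion [x, y, z, w].
In Python, from bench import r, camera gives the robot as it stands. The module is installed in compiled form; this text tells all that it offers.
- The arm moves only by the shell command python3 -m pendant 'ROWS' [FORCE]. ROWS is JSON, a list of rows, each an object with "dp": the shift along the tool's x, y, z as a fraction of full scale, a list of three; "rotation": the turn, a rotation vector about the tool's x, y, z as a fraction of full scale, a list of three; "jaw": the opening, from 0 (shut) to 1 (fully open). A call has 1 to 8 rows; each row is the pose to reach, as a shift and turn from the pose commanded when the call began, along the tool's axes at that moment, turning the shorter way round; what a row does not reach only later rows make up. Full scale, the value 1, is 0.15 m for a shift and 2 pi rad for a turn. A row lasts 1/8 s, in which the tool goes at most 62.5 mm and 10.7 degrees, less where a joint would pass 70% of its speed; a pose out of reach is approached as far as the arm can. A call with a number of a shift or a turn outside -1 to 1 is refused whole. A call with a gripper value outside its range is refused whole. The fingers move at their own pace and stop on an object; FORCE is the grip in N (left out, the last holds). Time passes only in rows, so rows that repeat a pose let the fingers close. It gives the time, the measured TCP pose, the force, the opening and the grip force at its end, in the units of the state.
- r.read_state(): the state, without advancing time (a new reading comes with each control period).
- camera(name): name is "side" or "top" or "wrist"; returns a dict with "image" (420x560x3 uint8, red, green, blue), "z_map" (420x560 float32, m along the optical axis (not along the pixel's ray), 0 where there is no reading), "mtx" (3x3 intrinsics, pixels), "T" (4x4, takes a point from camera to world coordinates). Camera axes: x right, y down, z forward; pixel columns grow to the right and rows downward; lengths in m; the calibration is good to about 2 mm. The wrist camera is an equidistant fisheye: a pixel r from the principal point sees the ray r / f radians off the axis. A picture is of the moment at which its call begins.
- r.close_job(): hands the job in; it is judged then, once.
The state is a dict: "time": time; "joint_positions": joint angles; "joint_vel": joint speeds; "joint_torque": joint torques, N m; "ee_pos": TCP position; "eef_rot": TCP orientation; "ft_force": force on the tool from outside, world axes, zero at the start; "torque": the same for the moment, N m; "width": finger opening in m; "grip_force": force on a finger pad.
Only numpy, scipy, OpenCV 4.12 (cv2) and the standard library are available. Lean on these libraries where they do the work, as an engineer would, in place of code of your own. Each camera call takes 0.05 s, during which the arm holds its last target. There are 200 camera calls.

## Working session

There is one attempt and no reset: what is moved stays moved. The work goes in short steps, Python scripts to look and compute and a shell command to move; the robot and the scene stay as the last step left them, time stands still between calls to the robot, and variables do not carry over. Pictures are saved under pics/ and viewed, at most 10 in all, crops included, and the job is handed in when it is done.

```bash
mkdir -p pics; cat > h.py <<'E'
import numpy as np, cv2
from bench import r, camera
from scipy.spatial.transform import Rotation as R
def snap(n,f):
    c=camera(n); cv2.imwrite(f'pics/{f}.png',c['image'][...,::-1]); np.savez(f'pics/{f}.npz',**c); return c
def world(c,u,v,z=None):
    K=c['mtx']; d=c['z_map'][int(v),int(u)] if z is None else z
    p=np.array([(u-K[0,2])/K[0,0]*d,(v-K[1,2])/K[1,1]*d,d,1]); return (c['T']@p)[:3]
def cloud(c):
    K=c['mtx']; d=c['z_map']; v,u=np.mgrid[:d.shape[0],:d.shape[1]]
    p=np.stack([(u-K[0,2])/K[0,0]*d,(v-K[1,2])/K[1,1]*d,d],-1)
    return p@c['T'][:3,:3].T+c['T'][:3,3]
E
python3 - <<'E'
from h import *
for n in('top','side'): c=snap(n,n+'0'); print(n,c['T'].round(3).tolist(),c['mtx'].round(1).tolist())
s=r.read_state(); print({k:np.round(v,3).tolist() for k,v in s.items()}, r.pinch_z, R.from_quat(s['eef_rot']).as_matrix().round(3))
E
```

```text
top [[-0.002, -0.979, 0.203, 0.304], [-1.0, 0.0, -0.006, -0.019], [0.006, -0.203, -0.979, 1.515], [0.0, 0.0, 0.0, 1.0]] [[462.2, 0.0, 280.7], [0.0, 462.2, 214.3], [0.0, 0.0, 1.0]]
side [[-0.834, -0.351, 0.426, 0.151], [-0.552, 0.498, -0.669, 0.684], [0.022, -0.793, -0.609, 0.737], [0.0, 0.0, 0.0, 1.0]] [[437.3, 0.0, 279.5], [0.0, 437.3, 210.8], [0.0, 0.0, 1.0]]
{'time': 0.1, 'joint_positions': [1.235, 0.333, -0.065, 1.461, 0.022, 1.35, -0.088], 'joint_vel': [0.001, -0.001, 0.001, -0.002, -0.0, -0.0, 0.0], 'joint_torque': [0.002, -62.455, 0.025, -39.072, -0.061, 0.037, 0.0], 'ee_pos': [0.192, -0.594, 0.222], 'eef_rot': [0.988, 0.156, -0.0, -0.001], 'ft_force': [-0.596, -0.475, 0.436], 'torque': [-0.041, 0.035, 0.044], 'grip_force': 0.0, 'width': 0.087} 0.0187 [[ 0.951  0.308 -0.   ]
 [ 0.308 -0.951  0.001]
 [-0.    -0.001 -1.   ]]
```

View pics/top0.png

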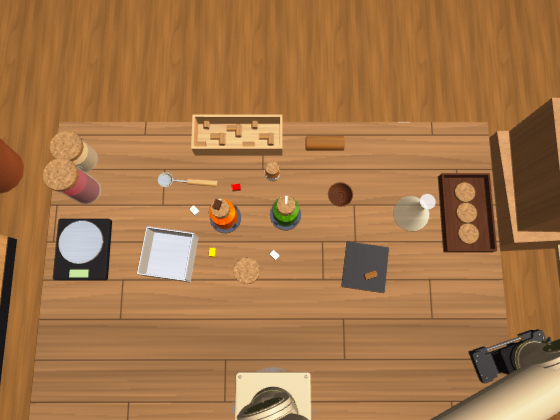

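View pics/side0.png

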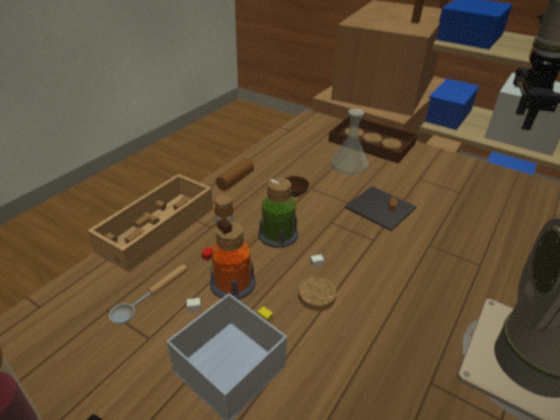

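The top view shows the amber jar's cap at about (220,208) with the dark scrap at (217,204). The green cap is at (286,204), the board at (365,267) with its scrap at (371,275), and the bin at (168,255). The side view agrees. Next I'll measure with the depth clouds and an enlarged crop.

```bash
python3 - <<'E'
from h import *
c=dict(np.load('pics/top0.npz')); P=cloud(c); im=c['image'].astype(int)
def rep(n,u0,u1,v0,v1,lo,hi,dark=None):
    p=P[v0:v1,u0:u1].reshape(-1,3); q=im[v0:v1,u0:u1].reshape(-1,3)
    m=(p[:,2]>lo)&(p[:,2]<hi)
    if dark: m&=eval(dark,{'q':q})
    p=p[m]; 
    rc=cv2.minAreaRect((p[:,:2]*1000).astype(np.float32))
    print(n,len(p),'mean',p.mean(0).round(4),'rect',np.round(rc[0],1),np.round(rc[1],1),round(rc[2],1))
rep('scrap_cap',205,235,190,222,.168,.2)
rep('amber captop',200,245,190,235,.152,.165)
rep('green captop',270,305,190,230,.152,.172)
rep('scrap_board',355,385,262,288,.021,.045)
rep('board',335,395,235,298,.004,.013)
rep('bin',130,205,220,288,.08,.1)
rep('bowl',320,360,175,210,.02,.05)
rep('spice',260,285,155,185,.07,.09)
rep('lid',230,265,255,288,.012,.03)
rep('carafe',380,440,185,235,.03,.2)
a=cv2.resize(c['image'][185:225,200:240],None,fx=10,fy=10,interpolation=cv2.INTER_CUBIC)
b=cv2.resize(c['image'][255:295,352:392],None,fx=10,fy=10,interpolation=cv2.INTER_CUBIC)
cv2.imwrite('pics/crop0.png',np.hstack([a,b])[...,::-1])
E
```

```text
scrap_cap 70 mean [0.6131 0.1635 0.178 ] rect [613.7 163.8] [20.4 27.5] 72.1
amber captop 188 mean [0.6027 0.1543 0.1585] rect [606.4 157.3] [54.4 53.4] 27.7
green captop 257 mean [ 0.6158 -0.0414  0.1589] rect [616.4 -41.5] [54.3 51.3] 0.0
scrap_board 80 mean [ 0.4154 -0.3145  0.028 ] rect [ 415.5 -314.7] [19.  40.4] 18.0
board 1805 mean [ 0.4451 -0.3026  0.0079] rect [ 448.4 -301.7] [194.7 204.3] 88.2
bin 329 mean [0.4782 0.3317 0.0879] rect [478.7 331.3] [152.4 150.1] 82.1
bowl 216 mean [ 0.6848 -0.227   0.0305] rect [ 679.1 -222.9] [80.5 81.7] 24.8
spice 150 mean [0.7561 0.0013 0.0799] rect [757.2   1.6] [43.7 42. ] 54.9
lid 523 mean [0.4303 0.084  0.0197] rect [430.5  82.9] [81.1 81.1] 0.0
carafe 885 mean [ 0.6128 -0.4506  0.0912] rect [ 618.  -456.5] [103.5  96. ] 33.5
```

View pics/crop0.png

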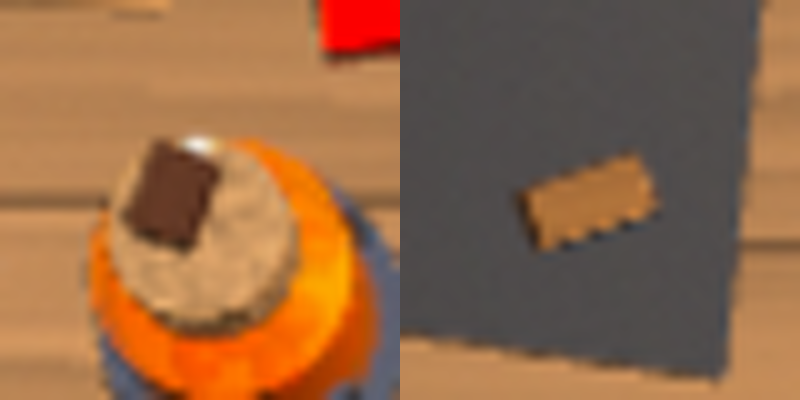

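The measured sizes match the given ones: scraps 20×28 and 19×40 mm at their expected heights, caps about 54 mm at 0.159, bin 151 mm. The tool's current y already lies along the board scrap's 40 mm axis, so no turn is needed there. Moving above it.

```bash
cat >> h.py <<'E'
def go(x,y,z,yaw=0):
    "print shift fractions from measured pose to target in tool axes"
    s=r.read_state(); M=R.from_quat(s['eef_rot']).as_matrix()
    d=np.array([x,y,z])-s['ee_pos']; print('t',round(s['time'],2),'dp frac',(M.T@d/0.15).round(3),'pos',np.round(s['ee_pos'],4),'y',M[:2,1].round(3),'zx',M[2].round(3))
E
python3 -m pendant '[{"dp":[0.5,-0.33,0],"rotation":[0,0,0],"jaw":1},{"dp":[1,-0.66,0],"rotation":[0,0,0],"jaw":1},{"dp":[1,-0.66,0],"rotation":[0,0,0],"jaw":1},{"dp":[1,-0.66,0],"rotation":[0,0,0],"jaw":1},{"dp":[1,-0.66,0],"rotation":[0,0,0],"jaw":1}]' 15
python3 -m pendant '[{"dp":[0.5,-0.33,0.4],"rotation":[0,0,0],"jaw":1},{"dp":[1,-0.66,0.8],"rotation":[0,0,0],"jaw":1},{"dp":[1,-0.66,0.8],"rotation":[0,0,0],"jaw":1},{"dp":[1,-0.66,0.8],"rotation":[0,0,0],"jaw":1},{"dp":[1,-0.66,0.8],"rotation":[0,0,0],"jaw":1},{"dp":[1,-0.66,0.8],"rotation":[0,0,0],"jaw":1},{"dp":[1,-0.66,0.8],"rotation":[0,0,0],"jaw":1}]'
python3 -c "from h import *; go(.4155,-.3147,.011)"
```

```text
time: 0.72
ee_pos: [0.304, -0.4548, 0.2224]
eef_rot: [0.988, 0.156, -0.0, 0.0]
ft_force: [-0.6, -1.2, -0.1]
width: 0.0869
grip_force: 0.0
time: 1.6
ee_pos: [0.4162, -0.3159, 0.1033]
eef_rot: [0.988, 0.154, 0.0, 0.001]
ft_force: [-0.1, 0.6, 0.1]
width: 0.0869
grip_force: 0.0
t 1.6 dp frac [-0.002 -0.01   0.615] pos [ 0.4162 -0.3159  0.1033] y [ 0.305 -0.952] zx [ 0.     0.001 -1.   ]
```

```bash
python3 -m pendant '[{"dp":[0,-0.01,0.2],"rotation":[0,0,0],"jaw":1},{"dp":[0,-0.01,0.4],"rotation":[0,0,0],"jaw":1},{"dp":[0,-0.01,0.55],"rotation":[0,0,0],"jaw":1},{"dp":[0,-0.01,0.615],"rotation":[0,0,0],"jaw":1},{"dp":[0,-0.01,0.615],"rotation":[0,0,0],"jaw":1},{"dp":[0,-0.01,0.615],"rotation":[0,0,0],"jaw":0.2},{"dp":[0,-0.01,0.615],"rotation":[0,0,0],"jaw":0.2},{"dp":[0,-0.01,0.615],"rotation":[0,0,0],"jaw":0.2}]' 15
python3 -m pendant '[{"dp":[0,0,0],"rotation":[0,0,0],"jaw":0.2},{"dp":[0,0,0],"rotation":[0,0,0],"jaw":0.2},{"dp":[0,0,0],"rotation":[0,0,0],"jaw":0.2},{"dp":[0,0,0],"rotation":[0,0,0],"jaw":0.2}]'
python3 -c "from h import *; go(.478,.315,.2)"
```

```text
time: 2.6
ee_pos: [0.4166, -0.3128, 0.0108]
eef_rot: [0.988, 0.156, 0.0, 0.0]
ft_force: [-0.6, 0.4, 0.6]
width: 0.065
grip_force: 0.0
time: 3.1
ee_pos: [0.4164, -0.3125, 0.0103]
eef_rot: [0.988, 0.156, 0.0, 0.0]
ft_force: [0.2, 0.3, 0.6]
width: 0.0398
grip_force: 15.0
t 3.1 dp frac [ 1.678 -3.854 -1.265] pos [ 0.4164 -0.3125  0.0103] y [ 0.308 -0.951] zx [ 0.  0. -1.]
```

Gripped at 39.8 mm width, which fits the 40 mm scrap. Lifting and carrying it to the bin.

```bash
python3 -m pendant '[{"dp":[0,0,-0.2],"rotation":[0,0,0],"jaw":0.2},{"dp":[0,0,-0.55],"rotation":[0,0,0],"jaw":0.2},{"dp":[0,0,-0.9],"rotation":[0,0,0],"jaw":0.2},{"dp":[0,0,-0.9],"rotation":[0,0,0],"jaw":0.2}]' 20
python3 -m pendant '[{"dp":[0.14,-0.32,-0.12],"rotation":[0,0,0],"jaw":0.2},{"dp":[0.28,-0.64,-0.24],"rotation":[0,0,0],"jaw":0.2},{"dp":[0.42,-0.96,-0.36],"rotation":[0,0,0],"jaw":0.2}]'
python3 -m pendant '[{"dp":[0.14,-0.32,0],"rotation":[0,0,0],"jaw":0.2},{"dp":[0.28,-0.64,0],"rotation":[0,0,0],"jaw":0.2},{"dp":[0.42,-0.96,0],"rotation":[0,0,0],"jaw":0.2}]'
python3 -m pendant '[{"dp":[0.14,-0.32,0],"rotation":[0,0,0],"jaw":0.2},{"dp":[0.28,-0.64,0],"rotation":[0,0,0],"jaw":0.2},{"dp":[0.42,-0.96,0],"rotation":[0,0,0],"jaw":0.2}]'
python3 -m pendant '[{"dp":[0.14,-0.32,0],"rotation":[0,0,0],"jaw":0.2},{"dp":[0.28,-0.64,0],"rotation":[0,0,0],"jaw":0.2},{"dp":[0.42,-0.96,0],"rotation":[0,0,0],"jaw":0.2},{"dp":[0.42,-0.96,0],"rotation":[0,0,0],"jaw":0.2},{"dp":[0.42,-0.96,0],"rotation":[0,0,0],"jaw":0.2}]'
python3 -c "from h import *; go(.478,.315,.095)"
```

```text
time: 3.6
ee_pos: [0.4185, -0.3139, 0.1495]
eef_rot: [0.988, 0.156, 0.003, 0.003]
ft_force: [0.7, -0.5, -0.6]
width: 0.0397
grip_force: 20.0
time: 3.98
ee_pos: [0.4315, -0.1545, 0.1988]
eef_rot: [0.988, 0.156, -0.001, -0.0]
ft_force: [0.7, -0.4, -0.3]
width: 0.0398
grip_force: 20.0
time: 4.35
ee_pos: [0.4472, 0.0018, 0.1984]
eef_rot: [0.988, 0.156, -0.0, 0.0]
ft_force: [1.0, -0.1, -0.9]
width: 0.0398
grip_force: 20.0
time: 4.72
ee_pos: [0.4629, 0.158, 0.1984]
eef_rot: [0.988, 0.156, -0.0, 0.0]
ft_force: [-0.1, -1.0, -0.2]
width: 0.0399
grip_force: 20.0
time: 5.35
ee_pos: [0.4787, 0.3125, 0.1981]
eef_rot: [0.988, 0.156, -0.001, 0.0]
ft_force: [0.9, -0.2, -0.7]
width: 0.0398
grip_force: 20.0
t 5.35 dp frac [ 0.002 -0.018  0.687] pos [0.4787 0.3125 0.1981] y [ 0.308 -0.951] zx [-0.002  0.    -1.   ]
```

```bash
python3 -m pendant '[{"dp":[0.04,-0.12,0.35],"rotation":[0,0,0],"jaw":0.2},{"dp":[0.04,-0.12,0.69],"rotation":[0,0,0],"jaw":0.2},{"dp":[0.04,-0.12,0.69],"rotation":[0,0,0],"jaw":0.2},{"dp":[0.04,-0.12,0.69],"rotation":[0,0,0],"jaw":0.2},{"dp":[0.04,-0.12,0.69],"rotation":[0,0,0],"jaw":0.7},{"dp":[0.04,-0.12,0.69],"rotation":[0,0,0],"jaw":0.7},{"dp":[0.04,-0.12,0.69],"rotation":[0,0,0],"jaw":0.7}]'
python3 -m pendant '[{"dp":[0,0,-0.3],"rotation":[0,0,0.03],"jaw":0.7},{"dp":[0,0,-0.7],"rotation":[0,0,0.06],"jaw":0.7},{"dp":[0,0,-1],"rotation":[0,0,0.1],"jaw":0.7},{"dp":[0,0,-1],"rotation":[0,0,0.1],"jaw":0.7},{"dp":[0,0,-1],"rotation":[0,0,0.1],"jaw":0.7},{"dp":[0,0,-1],"rotation":[0,0,0.1],"jaw":0.7}]'
python3 -c "
from h import *; go(.6137,.1638,.22); c=snap('side','side1'); cv2.imwrite('pics/side1c.png',cv2.resize(c['image'][190:420,120:350],None,fx=2.5,fy=2.5)[...,::-1])"
```

```text
time: 6.22
ee_pos: [0.4794, 0.3321, 0.0965]
eef_rot: [0.988, 0.156, 0.001, -0.0]
ft_force: [-0.5, 0.5, -0.2]
width: 0.0585
grip_force: 0.0
time: 6.98
ee_pos: [0.4788, 0.3327, 0.2465]
eef_rot: [0.988, -0.156, 0.001, -0.0]
ft_force: [0.2, -0.5, 0.4]
width: 0.0609
grip_force: 0.0
t 6.97 dp frac [1.203 0.793 0.178] pos [0.4788 0.3327 0.2465] y [-0.309 -0.951] zx [ 0.001 -0.    -1.   ]
```

View pics/side1c.png

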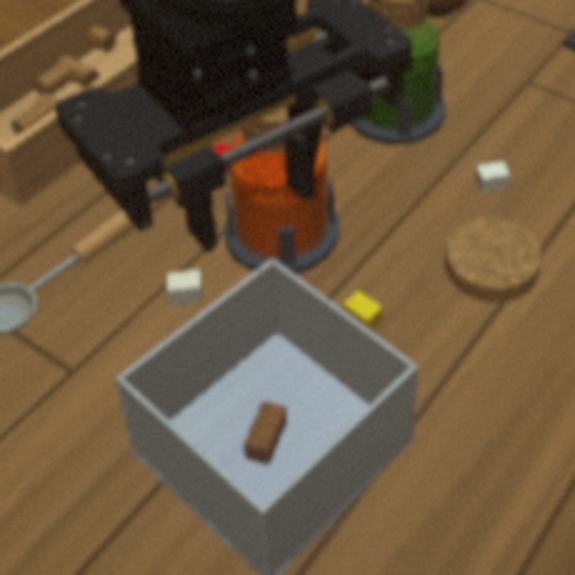

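The board scrap lies in the bin at crop pixel (266,432). On to the cap scrap; the tool's y is now along its 20 mm axis.

```bash
python3 -m pendant '[{"dp":[0.3,0.2,0],"rotation":[0,0,0],"jaw":0.7},{"dp":[0.6,0.4,0],"rotation":[0,0,0],"jaw":0.7},{"dp":[0.9,0.6,0],"rotation":[0,0,0],"jaw":0.7},{"dp":[0.9,0.6,0],"rotation":[0,0,0],"jaw":0.7}]' 12
python3 -m pendant '[{"dp":[0.15,0.1,0.1],"rotation":[0,0,0],"jaw":0.6},{"dp":[0.3,0.19,0.25],"rotation":[0,0,0],"jaw":0.6},{"dp":[0.3,0.19,0.25],"rotation":[0,0,0],"jaw":0.6},{"dp":[0.3,0.19,0.25],"rotation":[0,0,0],"jaw":0.6},{"dp":[0.3,0.19,0.25],"rotation":[0,0,0],"jaw":0.6}]'
python3 -c "from h import *; go(.6137,.1638,.164)"
```

```text
time: 7.52
ee_pos: [0.5819, 0.199, 0.2448]
eef_rot: [0.987, -0.161, -0.0, 0.001]
ft_force: [-1.4, -0.8, -0.8]
width: 0.061
grip_force: 0.0
time: 8.15
ee_pos: [0.6132, 0.1649, 0.2091]
eef_rot: [0.988, -0.156, 0.0, -0.001]
ft_force: [-0.5, -1.0, 0.6]
width: 0.0523
grip_force: 0.0
t 8.15 dp frac [0.006 0.006 0.301] pos [0.6132 0.1649 0.2091] y [-0.309 -0.951] zx [ 0.    -0.001 -1.   ]
```

```bash
python3 -m pendant '[{"dp":[0.005,0.005,0.12],"rotation":[0,0,0],"jaw":0.6},{"dp":[0.005,0.005,0.24],"rotation":[0,0,0],"jaw":0.6},{"dp":[0.005,0.005,0.3],"rotation":[0,0,0],"jaw":0.6},{"dp":[0.005,0.005,0.3],"rotation":[0,0,0],"jaw":0.6},{"dp":[0.005,0.005,0.3],"rotation":[0,0,0],"jaw":0},{"dp":[0.005,0.005,0.3],"rotation":[0,0,0],"jaw":0},{"dp":[0.005,0.005,0.3],"rotation":[0,0,0],"jaw":0},{"dp":[0.005,0.005,0.3],"rotation":[0,0,0],"jaw":0}]' 12
python3 -m pendant '[{"dp":[0,0,0],"rotation":[0,0,0],"jaw":0},{"dp":[0,0,0],"rotation":[0,0,0],"jaw":0}]'
```

```text
time: 9.15
ee_pos: [0.614, 0.1626, 0.1635]
eef_rot: [0.988, -0.157, 0.0, -0.0]
ft_force: [-0.5, 0.3, 1.1]
width: 0.0205
grip_force: 0.1
time: 9.4
ee_pos: [0.614, 0.1626, 0.1635]
eef_rot: [0.988, -0.157, 0.0, -0.0]
ft_force: [0.2, -0.2, 1.2]
width: 0.0201
grip_force: 12.0
```

Gripped at 20.1 mm. Lifting and taking it back to the bin.

```bash
python3 -m pendant '[{"dp":[0,0,-0.1],"rotation":[0,0,0],"jaw":0},{"dp":[0,0,-0.3],"rotation":[0,0,0],"jaw":0},{"dp":[0,0,-0.5],"rotation":[0,0,0],"jaw":0},{"dp":[0,0,-0.5],"rotation":[0,0,0],"jaw":0}]' 15
python3 -m pendant '[{"dp":[-0.3,-0.2,0],"rotation":[0,0,0],"jaw":0},{"dp":[-0.6,-0.4,0],"rotation":[0,0,0],"jaw":0},{"dp":[-0.9,-0.6,0],"rotation":[0,0,0],"jaw":0},{"dp":[-0.9,-0.6,0],"rotation":[0,0,0],"jaw":0}]'
python3 -m pendant '[{"dp":[-0.3,-0.2,0.1],"rotation":[0,0,0],"jaw":0},{"dp":[-0.3,-0.2,0.4],"rotation":[0,0,0],"jaw":0},{"dp":[-0.3,-0.2,0.7],"rotation":[0,0,0],"jaw":0},{"dp":[-0.3,-0.2,0.9],"rotation":[0,0,0],"jaw":0},{"dp":[-0.3,-0.2,0.9],"rotation":[0,0,0],"jaw":0},{"dp":[-0.3,-0.2,0.9],"rotation":[0,0,0],"jaw":0},{"dp":[-0.3,-0.2,0.9],"rotation":[0,0,0],"jaw":0.6},{"dp":[-0.3,-0.2,0.9],"rotation":[0,0,0],"jaw":0.6}]'
python3 -m pendant '[{"dp":[0,0,0],"rotation":[0,0,0],"jaw":1},{"dp":[0,0,-0.2],"rotation":[0,0,0],"jaw":1},{"dp":[0,0,-0.6],"rotation":[0,0,0],"jaw":1},{"dp":[0,0,-1],"rotation":[0,0,0],"jaw":1},{"dp":[0,0,-1],"rotation":[0,0,0],"jaw":1},{"dp":[0,0,-1],"rotation":[0,0,0],"jaw":1}]'
python3 - <<'E'
from h import *
c=snap('top','top2'); P=cloud(c)
p=P[190:240,200:250].reshape(-1,3); p=p[(p[:,2]>.152)&(p[:,2]<.165)]
print('cap', len(p), p.mean(0).round(4), cv2.minEnclosingCircle((p[:,:2]*1000).astype(np.float32)))
print(np.round(r.read_state()['joint_positions'],3)); go(.606,.157,.25)
a=cv2.resize(c['image'][185:235,200:250],None,fx=8,fy=8); b=cv2.resize(c['image'][225:285,135:200],(400,400))
cv2.imwrite('pics/top2c.png',np.hstack([a,b])[...,::-1])
E
```

```text
time: 9.9
ee_pos: [0.6152, 0.1629, 0.2421]
eef_rot: [0.988, -0.157, 0.002, -0.001]
ft_force: [-0.3, 0.3, -0.3]
width: 0.0197
grip_force: 15.0
time: 10.4
ee_pos: [0.51, 0.2946, 0.2383]
eef_rot: [0.988, -0.153, -0.001, -0.001]
ft_force: [0.5, 0.0, -0.5]
width: 0.02
grip_force: 15.0
time: 11.4
ee_pos: [0.4806, 0.3328, 0.1044]
eef_rot: [0.988, -0.157, 0.001, -0.001]
ft_force: [-0.1, 0.2, 0.2]
width: 0.0326
grip_force: 0.0
time: 12.15
ee_pos: [0.4799, 0.3324, 0.2529]
eef_rot: [0.988, -0.157, -0.0, 0.0]
ft_force: [1.0, -0.6, -1.0]
width: 0.0855
grip_force: 0.0
cap 261 [0.6064 0.1574 0.1581] ((607.0995483398438, 157.78646850585938), 28.41312599182129)
[-0.611  0.23  -0.088  1.527  0.02   1.387 -2.586]
t 12.2 dp frac [1.163 0.849 0.014] pos [0.4796 0.3322 0.2521] y [-0.31  -0.951] zx [-0.001  0.002 -1.   ]
```

View pics/top2c.png

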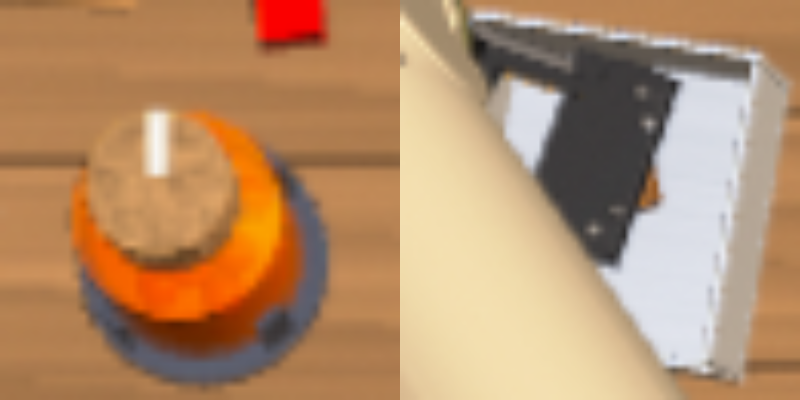

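The amber cap is clear with its stripe pointing along +x (crop (158,140)) and sits at (0.6065, 0.1575). Joint 7 is at its lower limit, so I turn the tool about +130° on the way, which leaves room to twist both ways. I'll also check the bin.

```bash
python3 -m pendant '[{"dp":[0.15,0.1,0],"rotation":[0,0,-0.025],"jaw":1},{"dp":[0.3,0.2,0],"rotation":[0,0,-0.05],"jaw":1},{"dp":[0.45,0.3,0],"rotation":[0,0,-0.075],"jaw":1},{"dp":[0.6,0.42,0],"rotation":[0,0,-0.1],"jaw":1},{"dp":[0.75,0.52,0],"rotation":[0,0,-0.125],"jaw":1},{"dp":[0.9,0.66,0],"rotation":[0,0,-0.15],"jaw":1},{"dp":[1,0.75,0],"rotation":[0,0,-0.18],"jaw":1},{"dp":[1,0.75,0],"rotation":[0,0,-0.18],"jaw":1}]'
python3 -m pendant '[{"dp":[0,0,0],"rotation":[0,0,-0.03],"jaw":1},{"dp":[0,0,0],"rotation":[0,0,-0.06],"jaw":1},{"dp":[0,0,0],"rotation":[0,0,-0.09],"jaw":1},{"dp":[0,0,0],"rotation":[0,0,-0.12],"jaw":1},{"dp":[0,0,0],"rotation":[0,0,-0.15],"jaw":1},{"dp":[0,0,0],"rotation":[0,0,-0.18],"jaw":1},{"dp":[0,0,0],"rotation":[0,0,-0.18],"jaw":1},{"dp":[0,0,0],"rotation":[0,0,-0.18],"jaw":1}]'
python3 - <<'E'
from h import *
print(np.round(r.read_state()['joint_positions'],3)); go(.6065,.1575,.132)
c=snap('side','side3'); cv2.imwrite('pics/side3c.png',cv2.resize(c['image'][170:420,120:370],None,fx=2.4,fy=2.4)[...,::-1])
E
```

```text
time: 13.2
ee_pos: [0.5878, 0.177, 0.2516]
eef_rot: [0.919, 0.395, -0.001, 0.0]
ft_force: [-1.4, 0.6, -0.4]
width: 0.0871
grip_force: 0.0
time: 14.2
ee_pos: [0.5872, 0.1797, 0.2529]
eef_rot: [0.565, 0.825, -0.0, -0.0]
ft_force: [0.9, 0.1, -0.3]
width: 0.0869
grip_force: 0.0
[-0.187  0.306 -0.233  1.436  0.07   1.408 -0.051]
t 14.2 dp frac [-0.185  0.067  0.806] pos [0.5872 0.1797 0.2529] y [0.932 0.362] zx [ 0.    -0.001 -1.   ]
```

View pics/side3c.png

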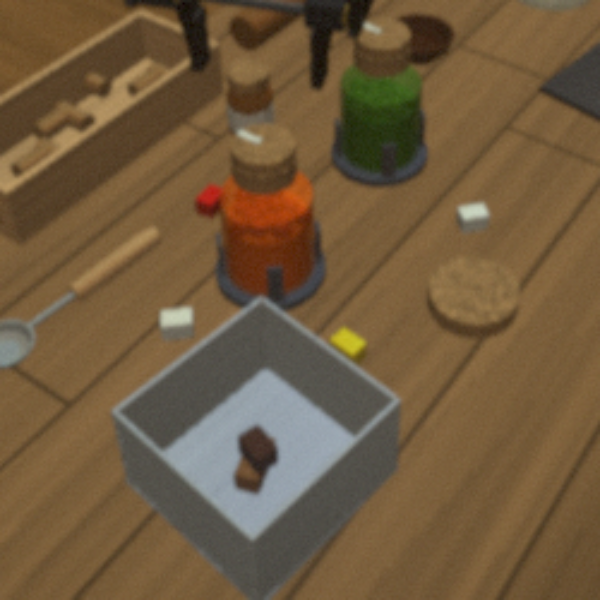

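Both scraps are in the bin, at crop (258,448) and (250,475). Joint 7 is near zero. Aligning over the cap, descending and gripping.

```bash
python3 -m pendant '[{"dp":[-0.1,0.03,0.1],"rotation":[0,0,0],"jaw":1},{"dp":[-0.185,0.067,0.3],"rotation":[0,0,0],"jaw":1},{"dp":[-0.185,0.067,0.4],"rotation":[0,0,0],"jaw":1},{"dp":[-0.185,0.067,0.4],"rotation":[0,0,0],"jaw":1},{"dp":[-0.185,0.067,0.4],"rotation":[0,0,0],"jaw":1}]'
python3 -c "
from h import *
go(.6065,.1575,.132)"
```

```text
time: 14.88
ee_pos: [0.6074, 0.1575, 0.1943]
eef_rot: [0.563, 0.827, 0.001, 0.0]
ft_force: [0.2, 0.3, -1.4]
width: 0.0869
grip_force: 0.0
t 14.88 dp frac [ 0.002 -0.006  0.415] pos [0.6074 0.1575 0.1943] y [0.93  0.367] zx [ 0.     0.001 -1.   ]
```

```bash
python3 -m pendant '[{"dp":[0,-0.005,0.15],"rotation":[0,0,0],"jaw":1},{"dp":[0,-0.005,0.3],"rotation":[0,0,0],"jaw":1},{"dp":[0,-0.005,0.415],"rotation":[0,0,0],"jaw":1},{"dp":[0,-0.005,0.415],"rotation":[0,0,0],"jaw":1},{"dp":[0,-0.005,0.415],"rotation":[0,0,0],"jaw":0.4},{"dp":[0,-0.005,0.415],"rotation":[0,0,0],"jaw":0.4},{"dp":[0,-0.005,0.415],"rotation":[0,0,0],"jaw":0.4},{"dp":[0,-0.005,0.415],"rotation":[0,0,0],"jaw":0.4}]' 30
python3 -m pendant '[{"dp":[0,0,0],"rotation":[0,0,0],"jaw":0.4},{"dp":[0,0,0],"rotation":[0,0,0],"jaw":0.4},{"dp":[0,0,0],"rotation":[0,0,0],"jaw":0.4}]' 30
python3 -c "
from h import *
go(.6065,.1575,.132); s=r.read_state(); print(s['ft_force'],s['torque'])"
```

```text
time: 15.88
ee_pos: [0.6067, 0.1566, 0.1313]
eef_rot: [0.563, 0.827, 0.0, 0.0]
ft_force: [-0.2, -0.3, 2.4]
width: 0.0558
grip_force: 30.0
time: 16.25
ee_pos: [0.6067, 0.1566, 0.1314]
eef_rot: [0.563, 0.827, 0.0, 0.0]
ft_force: [-0.2, 0.3, 3.7]
width: 0.0557
grip_force: 30.0
t 16.25 dp frac [ 0.006  0.001 -0.004] pos [0.6067 0.1566 0.1314] y [0.93  0.367] zx [-0.  0. -1.]
[-0.20402435  0.3421394   3.72998541] [-0.03933164  0.0154132   0.06468761]
```

Gripped at 55.7 mm. Testing counter-clockwise (negative tool z) in small steps.

```bash
python3 -m pendant '[{"dp":[0,0,0],"rotation":[0,0,-0.01],"jaw":0.4},{"dp":[0,0,0],"rotation":[0,0,-0.02],"jaw":0.4},{"dp":[0,0,0],"rotation":[0,0,-0.03],"jaw":0.4},{"dp":[0,0,0],"rotation":[0,0,-0.03],"jaw":0.4}]'
python3 -c "
from h import *
s=r.read_state(); print(s['ft_force'].round(1),s['torque'].round(3)); go(.6065,.1575,.132)"
python3 -m pendant '[{"dp":[0,0,0],"rotation":[0,0,-0.01],"jaw":0.4},{"dp":[0,0,0],"rotation":[0,0,-0.02],"jaw":0.4},{"dp":[0,0,0],"rotation":[0,0,-0.03],"jaw":0.4},{"dp":[0,0,0],"rotation":[0,0,-0.03],"jaw":0.4}]'
python3 -c "
from h import *
s=r.read_state(); print(s['ft_force'].round(1),s['torque'].round(3)); go(.6065,.1575,.132)"
```

```text
time: 16.75
ee_pos: [0.6068, 0.1567, 0.1313]
eef_rot: [0.483, 0.876, 0.0, 0.0]
ft_force: [0.4, 0.2, 3.6]
width: 0.0556
grip_force: 30.0
[0.4 0.2 3.6] [ 0.079 -0.251  0.033]
t 16.75 dp frac [ 0.006  0.001 -0.004] pos [0.6068 0.1567 0.1313] y [0.845 0.534] zx [-0.     0.001 -1.   ]
time: 17.25
ee_pos: [0.6068, 0.1567, 0.1313]
eef_rot: [0.399, 0.917, 0.0, 0.0]
ft_force: [0.2, 0.1, 4.7]
width: 0.0552
grip_force: 30.0
[0.2 0.1 4.7] [ 0.112 -0.241  0.002]
t 17.25 dp frac [ 0.005  0.002 -0.005] pos [0.6068 0.1567 0.1313] y [0.731 0.682] zx [-0.     0.001 -1.   ]
```

Turned 21.6° with almost no torque about z. Checking the stripe with the wrist camera.

```bash
python3 -m pendant '[{"dp":[0,0,0],"rotation":[0,0,-0.01],"jaw":0.4},{"dp":[0,0,0],"rotation":[0,0,-0.02],"jaw":0.4},{"dp":[0,0,0],"rotation":[0,0,-0.03],"jaw":0.4},{"dp":[0,0,0],"rotation":[0,0,-0.03],"jaw":0.4}]'
python3 -c "
from h import *
s=r.read_state(); print(s['ft_force'].round(1),s['torque'].round(3)); go(.6065,.1575,.132)
c=snap('wrist','w1'); d=snap('side','side4')
cv2.imwrite('pics/w1c.png',np.hstack([cv2.resize(c['image'],(480,360)),cv2.resize(d['image'][210:280,195:265],(320,360))])[...,::-1])"
```

```text
time: 17.75
ee_pos: [0.6073, 0.1566, 0.1314]
eef_rot: [0.311, 0.95, 0.0, 0.001]
ft_force: [4.3, 0.9, 1.3]
width: 0.0555
grip_force: 30.0
[4.3 0.9 1.3] [ 0.235 -1.131 -0.015]
t 17.75 dp frac [ 0.008  0.001 -0.004] pos [0.6073 0.1566 0.1314] y [0.591 0.807] zx [-0.001  0.001 -1.   ]
```

View pics/w1c.png

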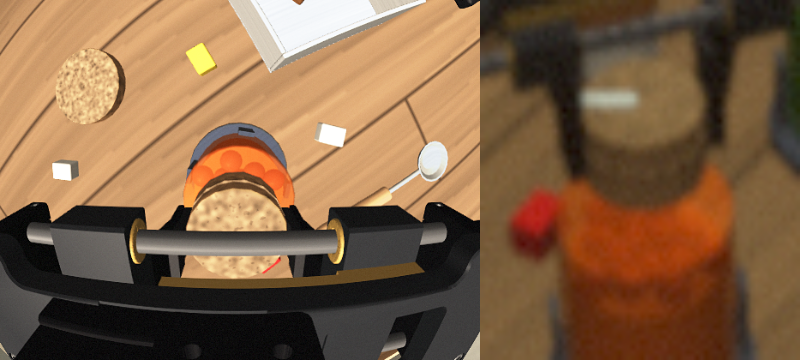

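In the right crop the stripe at about (608,99) is now horizontal. That corresponds to roughly +35°, so the cap turned with the gripper (32° commanded) and counter-clockwise is the opening direction. Going on to 80°.

```bash
python3 -m pendant '[{"dp":[0,0,0],"rotation":[0,0,-0.01],"jaw":0.4},{"dp":[0,0,0],"rotation":[0,0,-0.02],"jaw":0.4},{"dp":[0,0,0],"rotation":[0,0,-0.03],"jaw":0.4},{"dp":[0,0,0],"rotation":[0,0,-0.04],"jaw":0.4},{"dp":[0,0,0],"rotation":[0,0,-0.05],"jaw":0.4},{"dp":[0,0,0],"rotation":[0,0,-0.06],"jaw":0.4},{"dp":[0,0,0],"rotation":[0,0,-0.066],"jaw":0.4},{"dp":[0,0,0],"rotation":[0,0,-0.066],"jaw":0.4}]'
python3 -c "
from h import *
s=r.read_state(); print(s['ft_force'].round(1),s['torque'].round(3)); go(.6067,.1566,.132)"
python3 -m pendant '[{"dp":[0,0,0],"rotation":[0,0,-0.01],"jaw":0.4},{"dp":[0,0,0],"rotation":[0,0,-0.02],"jaw":0.4},{"dp":[0,0,0],"rotation":[0,0,-0.03],"jaw":0.4},{"dp":[0,0,0],"rotation":[0,0,-0.04],"jaw":0.4},{"dp":[0,0,0],"rotation":[0,0,-0.05],"jaw":0.4},{"dp":[0,0,0],"rotation":[0,0,-0.06],"jaw":0.4},{"dp":[0,0,0],"rotation":[0,0,-0.066],"jaw":0.4},{"dp":[0,0,0],"rotation":[0,0,-0.066],"jaw":0.4}]'
python3 -c "
from h import *
s=r.read_state(); print(s['ft_force'].round(1),s['torque'].round(3)); go(.6067,.1566,.132)
c=snap('wrist','w2'); d=snap('side','side5')
cv2.imwrite('pics/w2c.png',np.hstack([cv2.resize(c['image'],(480,360)),cv2.resize(d['image'][210:280,195:265],(320,360))])[...,::-1])"
```

```text
time: 18.85
ee_pos: [0.6084, 0.1565, 0.1315]
eef_rot: [0.109, 0.994, 0.001, 0.002]
ft_force: [11.0, 0.5, -0.8]
width: 0.0559
grip_force: 30.0
[11.   0.5 -0.8] [ 0.375 -2.505 -0.151]
t 18.85 dp frac [ 0.011 -0.002 -0.004] pos [0.6084 0.1565 0.1315] y [0.216 0.976] zx [-0.004  0.002 -1.   ]
time: 19.85
ee_pos: [0.6086, 0.1573, 0.1317]
eef_rot: [-0.099, 0.995, 0.001, 0.002]
ft_force: [11.3, 3.4, -0.9]
width: 0.0557
grip_force: 30.0
[11.3  3.4 -0.9] [ 0.874 -2.765 -0.107]
t 19.85 dp frac [ 0.013 -0.002 -0.002] pos [0.6086 0.1573 0.1317] y [-0.196  0.981] zx [-0.005  0.001 -1.   ]
```

View pics/w2c.png

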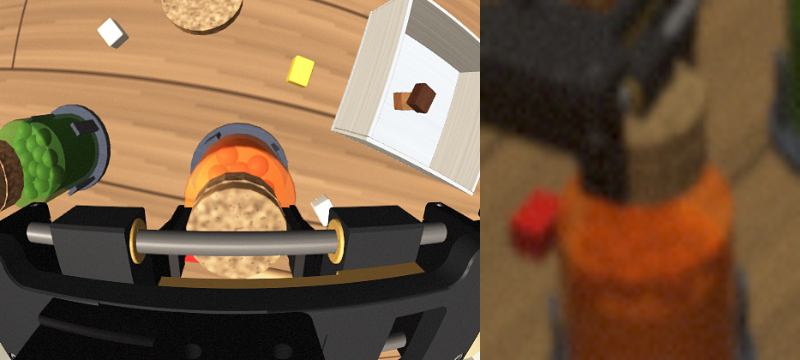

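Gripper turned 79.8°, torque about z stays near zero, so no slip; the stripe is hidden by the gripper now. There is an 11 N side load in +x, so I shift about 2.5 mm that way to relieve it, then test lift.

```bash
python3 -m pendant '[{"dp":[-0.01,0.002,0],"rotation":[0,0,0],"jaw":0.4},{"dp":[-0.018,0.003,0],"rotation":[0,0,0],"jaw":0.4},{"dp":[-0.018,0.003,0],"rotation":[0,0,0],"jaw":0.4},{"dp":[-0.018,0.003,0],"rotation":[0,0,0],"jaw":0.4}]'
python3 -m pendant '[{"dp":[0,0,-0.01],"rotation":[0,0,0],"jaw":0.4},{"dp":[0,0,-0.03],"rotation":[0,0,0],"jaw":0.4},{"dp":[0,0,-0.03],"rotation":[0,0,0],"jaw":0.4}]'
python3 -c "
from h import *
s=r.read_state(); print(s['ft_force'].round(1),s['torque'].round(3)); go(.6067,.1566,.232)"
```

```text
time: 20.45
ee_pos: [0.6089, 0.1577, 0.1313]
eef_rot: [-0.099, 0.995, -0.0, -0.0]
ft_force: [0.9, -0.4, 5.5]
width: 0.0556
grip_force: 30.0
time: 20.82
ee_pos: [0.6087, 0.1578, 0.1354]
eef_rot: [-0.1, 0.995, 0.0, -0.0]
ft_force: [2.4, 1.9, -1.3]
width: 0.0554
grip_force: 30.0
[ 2.4  1.9 -1.3] [ 0.591 -0.52   0.026]
t 20.82 dp frac [ 0.015 -0.005 -0.644] pos [0.6087 0.1578 0.1354] y [-0.198  0.98 ] zx [ 0.001  0.    -1.   ]
```

The side load is gone and the cap rises freely, carrying only about 1 N. Lifting to about 10 cm.

```bash
python3 -m pendant '[{"dp":[0,0,-0.08],"rotation":[0,0,0],"jaw":0.4},{"dp":[0,0,-0.16],"rotation":[0,0,0],"jaw":0.4},{"dp":[0,0,-0.26],"rotation":[0,0,0],"jaw":0.4},{"dp":[0,0,-0.4],"rotation":[0,0,0],"jaw":0.4},{"dp":[0,0,-0.55],"rotation":[0,0,0],"jaw":0.4},{"dp":[0,0,-0.64],"rotation":[0,0,0],"jaw":0.4},{"dp":[0,0,-0.64],"rotation":[0,0,0],"jaw":0.4},{"dp":[0,0,-0.64],"rotation":[0,0,0],"jaw":0.4}]'
python3 -m pendant '[{"dp":[0,0,0],"rotation":[0,0,0],"jaw":0.4},{"dp":[0,0,0],"rotation":[0,0,0],"jaw":0.4},{"dp":[0,0,0],"rotation":[0,0,0],"jaw":0.4},{"dp":[0,0,0],"rotation":[0,0,0],"jaw":0.4}]'
python3 -c "
from h import *
go(.6067,.1566,.232)
d=snap('side','side6'); cv2.imwrite('pics/side6c.png',cv2.resize(d['image'][130:400,120:390],None,fx=2.2,fy=2.2)[...,::-1])"
```

```text
time: 21.82
ee_pos: [0.6088, 0.1573, 0.2307]
eef_rot: [-0.1, 0.995, -0.0, -0.001]
ft_force: [0.0, -0.1, -1.9]
width: 0.0556
grip_force: 30.0
time: 22.32
ee_pos: [0.6091, 0.1576, 0.2314]
eef_rot: [-0.1, 0.995, -0.0, -0.0]
ft_force: [0.2, 0.6, -1.2]
width: 0.0557
grip_force: 30.0
t 22.32 dp frac [ 0.017 -0.003 -0.004] pos [0.6091 0.1576 0.2314] y [-0.198  0.98 ] zx [ 0. -0. -1.]
```

View pics/side6c.png

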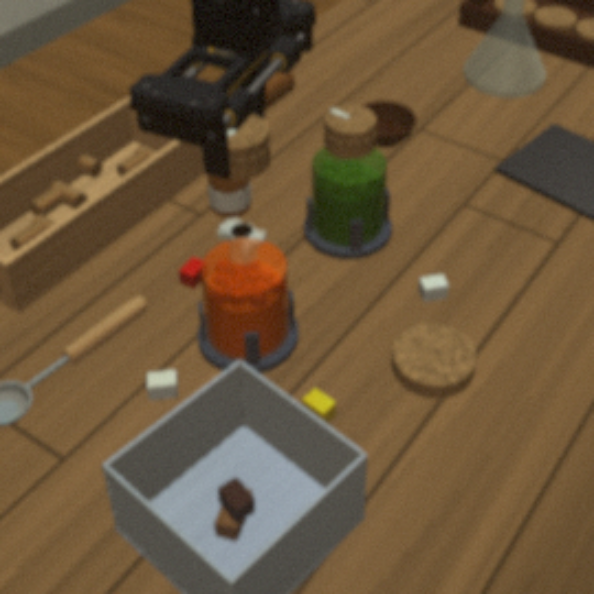

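The cap is held level at crop (250,145) above the open jar neck at (243,235). Both scraps are in the bin at (233,505), and the green cap is in place at (350,130). Handing in.

```bash
python3 -c "
from bench import r
print(r.close_job())"
```

```text
the job is handed in; nothing more can be done
None
```

The job is handed in (no verdict was shown): both scraps are in the bin, and the amber cap, which opened counter-clockwise on the first try so the other way wasn't needed, is held level about 10 cm above its jar, with the green cap still on its jar and no bystander seen to move.

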